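Open the pin polisher past its safety catch and take out the cup

ROBOT

A 6-joint arm with a two-finger parallel gripper is mounted at the origin on the work surface. World frame = base frame: x ahead of the robot, y to its left, z up, the work surface at z = 0. Lengths are in mm, angles in rad, forces in N, time in s.
With the tool pointing down it reaches from about 350 to 850 mm from the base axis. Payload 8.1 kg.
Tool frame: the origin (TCP) lies midway between the tips of the shut fingers; the grasp point (between the pads) lies 19 mm behind it (env.hold_point_z is the z of the grasp point in the tool frame, in mm); z points along the fingers, y is the line along which they close (so a half turn about z gives the same grasp; the last joint's range is limited). The gripper opens to 85 mm and grips with 20 to 120 N. Pads are 22 mm wide; open, the fingers measure 114 mm over their backs; the gripper's body (76 mm by 85 mm) begins 54 mm behind the grasp point. The pads swing forward as they close: fully open they stand 13 mm farther back than shut.
Start: joints at [1.045, 0.13, 1.488, -0, 1.523, -0.085], TCP at [255.978, 542.661, 231.292] pointing down, gripper open.
Joint ranges: [-2.96, 2.96], [-0.89, 2.26], [0.02, 2.5], [-1.34, 4.48], [0, 2.73], [-2.66, 2.66]. Speed limits (rad/s): [2.39, 2.39, 2.79, 3.14, 3.14, 3.14].

INTERFACE

Orientations are given as a unit quaternion [w, x, y, z].
In Python, from cell import env, grab_frame, camera_info gives the robot as it stands.
- The arm moves only by the tool apply_moves, never from a script. Its argument "plan" is a list of rows, each an object with "offset": the shift along the tool's x, y, z in m, a list of three; "rotation": the turn, a rotation vector about the tool's x, y, z in rad, a list of three; "jaw": the gripper command: -1 is shut, 1 is fully open, values between are in proportion. In form: [{"offset": [tx, ty, tz], "rotation": [rx, ry, rz], "jaw": jaw}, ...]. A call has 1 to 5 rows; each row shifts and turns the commanded pose from where the row before left it, along the tool's axes as they then stand; what a row does not reach is not made up. A row lasts 1/10 s, in which the tool goes at most 50 mm and 8.59 degrees, less where a joint would pass 70% of its speed; a pose out of reach is approached as far as the arm can. A call is refused whole if a number of a shift passes 0.05 or a number of a turn 0.15, either way. A call with a gripper value outside its range is refused whole. The fingers move at their own pace and stop on an object; "grip_force" is the grip in N (left out, the last holds). Time passes only in rows, so rows that do not move let the fingers close. It gives the time, the measured TCP pose, the force, the opening and the grip force at its end, in the units of the state.
- env.get_obs(): the state, without advancing time (a new reading comes with each control period).
- grab_frame(name): name is "scene" or "top"; returns (picture, depth): 384x512x3 uint8, red, green, blue; 384x512 float32, mm along the optical axis (not along the pixel's ray), 0 where there is no reading.
- camera_info(name): a dict with "fx", "fy", "cx", "cy" (pixels), "k1" (the pictures are not rectified: a ray, as slopes to the right and down, at radius r is drawn at 1 + k1 r^2 times it, then the intrinsics apply), "world_to_cam" (4x4, takes a point from world to camera coordinates). Camera axes: x right, y down, z forward; pixel columns grow to the right and rows downward; lengths in mm; the calibration is good to about 2 mm. A picture is of the moment at which its call begins. camera_info takes no time and is no camera call.
- env.job_done(): hands the job in; it is judged then, once.
The state is a dict: "time_s": time; "joints": joint angles; "qvel": joint speeds; "joint_torque": joint torques, N m; "tool_pos": TCP position; "tcp_rot": TCP orientation; "ft_force": force on the tool from outside, world axes, zero at the start; "wrist_torque": the same for the moment, N m; "gripper_width": finger opening in mm; "gripper_force": force on a finger pad.
Only numpy, scipy, OpenCV 4.12 (cv2) and the standard library are available. Lean on these libraries where they do the work, as an engineer would, in place of code of your own. Each camera call takes 0.05 s, during which the arm holds its last target. There are 200 camera calls.

TASK

The pin polisher has run down and its cover has come up onto the safety catch. Reach under the raised front edge, feel for the hidden sprung catch and push it aside, away from you, while you lift, without forcing cover or catch, and swing the cover up until it stands upright by itself. Then lift the cup out of the well by its knob, keep it upright and set it down gently in the middle of the cork pad, without dropping it or disturbing anything else on the bench.

Things in the scene. Friction and masses are not known exactly. Their poses are not given: they have to be found in the camera images.
- machine: the polisher, fixed: grey housing 200 mm deep (x), 220 wide (y), 100 high, with a control pod 60 mm wide, 78 high on its left (+y). Its front (-x) faces the robot's left: x points from front to back, y to its own left, away from the robot. Origin on the bench: housing front face at x = -85 mm, back at +115; well (84 mm bore, 55 deep) centred at x = +10, y = 0, the cup in it
- cover (a joint): angle of the hinged cover, rad: 0 shut, about 0.035 at the start (ajar; the catch stops it at 0.055), 1.51 upright, stop at 1.69. Friction hinges: it stays where it is left; lifting at the front edge takes about 5 N, over 25 N bends it. Aluminium box, open below, clear window, 232 mm deep, 226 wide, 47 high. An inturned flange 7 mm wide, 3 thick runs along the foot of its front wall
- cover_edge (a point): middle of the cover's lower front edge, moves with it, 230 mm from the hinge line; at the start about 123 mm above the bench and 44 mm in front of the housing's front face, with free space below it down to the bench
- cover_hinge (a point): middle of the cover's hinge line (along machine y), fixed: machine x = +100 mm, 100 mm above the bench
- catch_rail (a point): fixed point in the middle of the housing's front face, 92 mm up, on the rail where the catch is clamped. The catch sits anywhere from 30 mm either side (machine y) of here, unmeasured: feel for it. Steel lever on an upright pin 7 mm in front of the face; its finger plate, 3 mm thick, runs forward to 36 mm from the pin (flush with the cover edge), 66 to 112 mm above the bench
- catch_rail_left (a point): left end of that rail, 60 mm from its middle along machine +y. The plate swings only that way, pushed from its -y side; spring 4 to 5 N. With a fingertip 20 mm behind the cover edge, press on 15 to 20 mm past first touch: from 12 mm (0.55 rad) the hook is free, past 30 mm the plate slips off and springs back. Keep it aside until the cover edge has been lifted 17 mm (cover past 0.11 rad); then it may spring back
- cup_center (a point): centre (half-way up) of the white polishing cup standing in the well: 72 mm across, 92 high over all, about 0.4 kg. Its upper 32 mm are the black knob, 24 mm across, its middle 30 mm above this point; in the well the knob stands 5 to 37 mm above the housing. z is the cup's upward axis
- pad: square cork pad 150 x 150 mm, 8 mm thick, fixed on the bench; origin under its centre, top face 8 mm higher
- pliers: bystander: pliers with blue grips, 150 mm long, lying flat
- ring_clamp: bystander: wooden ring clamp, 116 mm long, 26 mm wide and high, lying
- mandrel: bystander: ring mandrel, tapered steel rod on a square wooden handle, 260 mm long, lying; origin at the handle's end
- bench_brush: bystander: bench brush lying flat
- jar_mid (a point): bystander: small glass jar, 52 mm across, 62 mm high; point half-way up
- bangle: bystander: brass bangle, 66 mm across, 6 mm high, lying flat
- tweezers: bystander: steel tweezers, 155 mm long, 10 mm high, lying
Not all that is in view belongs to the job. There is more than one size of the pad; the job needs the largest.

How it is judged:
By the outcome, as a careful person would: the job done as asked, in the order asked, and still so for the second after the job is handed in, with the robot touching nothing.
It also fails if it takes over 64 s, if anything falls off the work surface, if the arm or the gripper's body presses on something with over 40 N, if the wrist force passes 120 N, or if a joint passes its speed limit or range.

## Working session

There is one attempt and no reset: what is moved stays moved. The work goes in short steps, Python scripts to look and compute and a tool call to move; the robot and the scene stay as the last step left them, time stands still between calls to the robot, and variables do not carry over. Pictures are saved under pics/ and viewed, at most 10 in all, crops included, and the job is handed in when it is done.

Besides the shell and the picture viewer there is one more tool, called by a JSON object that holds its "op" and its "data". apply_moves: Moves the arm, as the interface text tells. Its arguments: {"type":"object","properties":{"plan":{"type":"array"},"grip_force":{"type":"number"}},"required":["plan"]}

```bash
mkdir -p pics; ls; cat > h.py <<'E'
import numpy as np, cv2
from cell import env, grab_frame, camera_info
def ray(info,u,v):
    x=(u-info['cx'])/info['fx']; y=(v-info['cy'])/info['fy']
    a,b=x,y
    for _ in range(20):
        s=1+info['k1']*(a*a+b*b); a,b=x/s,y/s
    return np.array([a,b,1.])
def onplane(info,u,v,z):
    T=np.array(info['world_to_cam']);R=T[:3,:3];t=T[:3,3]
    c=-R.T@t; d=R.T@ray(info,u,v)
    return c+d*(z-c[2])/d[2]
def at(info,u,v,depth):
    T=np.array(info['world_to_cam']);return T[:3,:3].T@(ray(info,u,v)*depth-T[:3,3])
E
python3 - <<'E'
from h import *
for n in ['scene','top']:
    p,d=grab_frame(n); cv2.imwrite(f'pics/{n}0.png',cv2.resize(p[:,:,::-1],(800,600),interpolation=cv2.INTER_CUBIC)); np.savez(f'{n}0.npz',p=p,d=d)
    i=camera_info(n);T=np.array(i['world_to_cam']);print(n,{k:i[k] for k in i if k!='world_to_cam'},-T[:3,:3].T@T[:3,3],T[:3,:3].round(3).tolist())
print(env.get_obs(),env.hold_point_z)
E
```

```text
pics
scene {'fx': 450.6715108454089, 'fy': 450.6715108454089, 'cx': 257.03116666231904, 'cy': 188.4368930127209, 'k1': -0.0712907940021655} [1422.07703731  427.82006579  952.02681446] [[-0.409, 0.912, -0.014], [0.607, 0.261, -0.751], [-0.682, -0.316, -0.66]]
top {'fx': 465.2836357230341, 'fy': 465.2836357230341, 'cx': 258.6840178345473, 'cy': 186.50741541624396, 'k1': -0.1622282907092596} [ 369.78949229   -2.66018116 1729.532179  ] [[-0.029, -1.0, -0.01], [-0.994, 0.03, -0.109], [0.109, 0.006, -0.994]]
{'time_s': 0.1, 'joints': array([ 1.04461323e+00,  1.31093271e-01,  1.48916679e+00, -1.11939725e-05,
        1.52297267e+00, -8.53886170e-02]), 'qvel': array([-0.00018863, -0.0015007 , -0.00050479, -0.00179562,  0.0006326 ,
        0.00050283]), 'joint_torque': array([ 1.57462411e-03, -5.70958042e+01, -5.01935291e+01, -2.36493713e-05,
        8.27456155e-03,  7.96755694e-05]), 'tool_pos': array([255.72879161, 542.23939788, 230.34672831]), 'tcp_rot': array([-2.41535690e-04,  2.18616930e-01,  9.75810415e-01, -7.83680861e-04]), 'ft_force': array([-1.21913104, -0.82260543, -1.36086489]), 'wrist_torque': array([ 0.00589153, -0.0306735 ,  0.00730282]), 'gripper_force': 0.0, 'gripper_width': 85.74848476181893} -18.700000000000003
```

View pics/scene0.png

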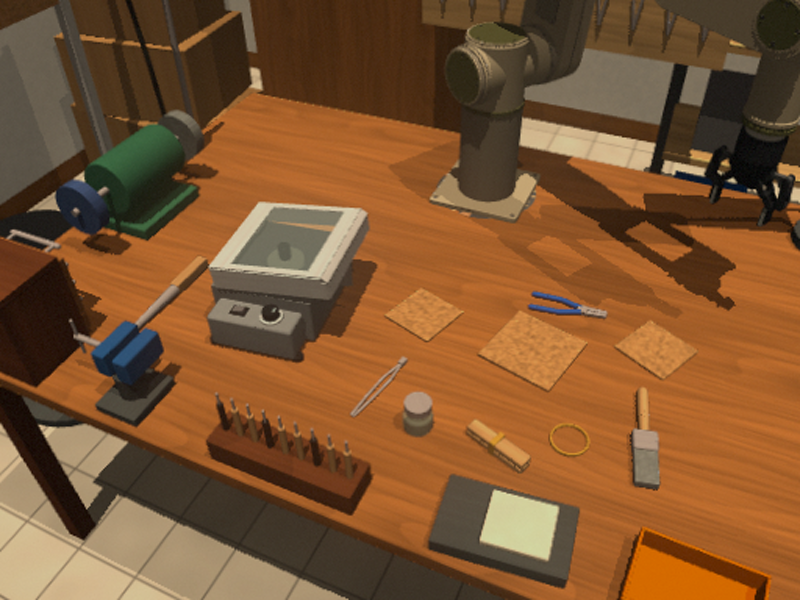

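View pics/top0.png

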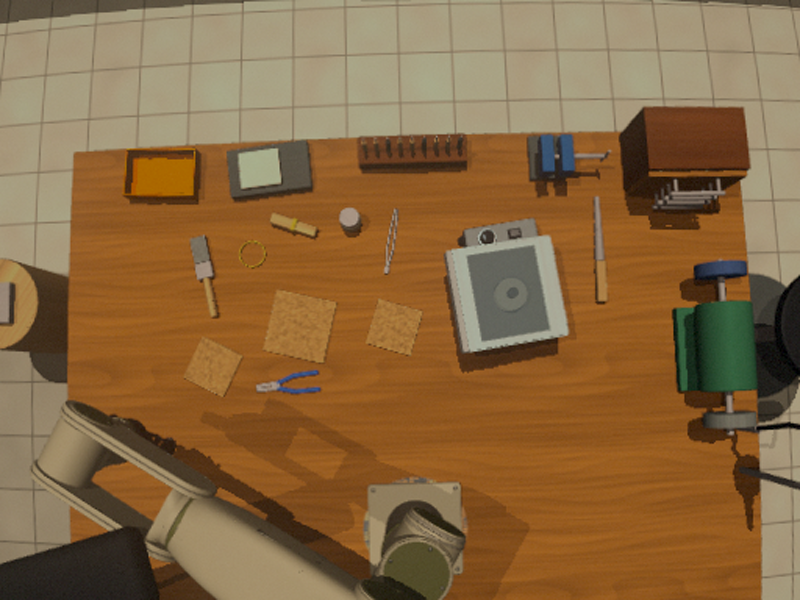

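The scene view shows the machine at (290,280), the front facing right, and three cork pads. In the top view the pads are at (300,326), (394,327) and (213,366), and the first looks largest. I'll measure the sizes and confirm in a crop.

```bash
python3 - <<'E'
from h import *
n='top';z=np.load('top0.npz');p,d=z['p'],z['d'];i=camera_info(n)
hsv=cv2.cvtColor(p,cv2.COLOR_RGB2HSV)
s=512/800
for u,v in [(300,326),(394,327),(213,366)]:
    print('pad hsv',hsv[int(v*s),int(u*s)], 'wood',hsv[int(v*s)+30,int(u*s)])
T=np.array(i['world_to_cam'])
P=np.array([[at(i,u,v,d[v,u]) if d[v,u]>0 else [0,0,-999] for u in range(512)] for v in range(384)])
np.save('P.npy',P)
# pads: by height 4..14mm
m=((P[:,:,2]>3.5)&(P[:,:,2]<14)).astype(np.uint8); m[:, :]=cv2.morphologyEx(m,cv2.MORPH_OPEN,np.ones((3,3)))
nn,l,st,c=cv2.connectedComponentsWithStats(m)
for k in range(1,nn):
    if st[k,4]>300:
        q=P[l==k][:,:2].astype(np.float32);print('comp',c[k].round(1),(c[k]/s).round(),st[k,4],cv2.minAreaRect(q),np.median(P[l==k][:,2]))
# cover
reg=(P[:,:,2]>140)&(P[:,:,2]<200)&(P[:,:,1]<0)&(P[:,:,1]>-450)&(P[:,:,0]>250)&(P[:,:,0]<750)
m=reg.astype(np.uint8);nn,l,st,c=cv2.connectedComponentsWithStats(m);k=1+np.argmax(st[1:,4]);q=P[l==k]
r=cv2.minAreaRect(q[:,:2].astype(np.float32));print('cover',r,cv2.boxPoints(r),st[k])
A=np.c_[q[:,:2],np.ones(len(q))];print('plane',np.linalg.lstsq(A,q[:,2],rcond=None)[0],q[:,2].min(),q[:,2].max())
# box corners z
# lower: pod
m=((P[:,:,2]>70)&(P[:,:,2]<90)&(P[:,:,1]<0)&(P[:,:,1]>-450)&(P[:,:,0]>450)&(P[:,:,0]<850)).astype(np.uint8)
nn,l,st,c=cv2.connectedComponentsWithStats(m);k=1+np.argmax(st[1:,4]);q=P[l==k];r=cv2.minAreaRect(q[:,:2].astype(np.float32));print('pod',r,cv2.boxPoints(r),c[k]/s)
x0,y0,x1,y1=110,180,290,260
cv2.imwrite('pics/pads.png',cv2.resize(p[y0:y1,x0:x1,::-1],(720,320),interpolation=cv2.INTER_CUBIC))
E
```

```text
pad hsv [ 16 172 154] wood [143  48  90]
pad hsv [ 16 165 153] wood [ 15 198 151]
pad hsv [ 17 168 170] wood [ 14 193 127]
cover ((534.705322265625, -215.45083618164062), (228.15196228027344, 239.5241241455078), 7.872121334075928) [[ 405.30148 -112.44153]
 [ 438.10727 -349.70844]
 [ 664.10913 -318.46014]
 [ 631.30334  -81.19324]] [ 285  150   79   76 4536]
plane [-1.11752325e-02  8.96084834e-02  1.82669797e+02] 140.01887964971905 180.21807662102032
pod ((683.56005859375, -218.23167419433594), (45.06599426269531, 170.84246826171875), 7.478867530822754) [[ 650.1003  -136.47003]
 [ 672.3372  -305.8591 ]
 [ 717.01984 -299.99332]
 [ 694.7829  -130.60425]] [501.92805383 231.32440476]
```

View pics/pads.png

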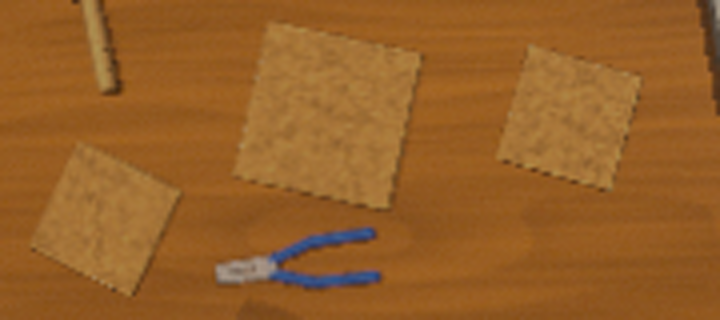

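Crop: the three candidates are at crop (330,115), (570,118) and (105,218). The middle one at (330,115) is clearly the largest, about 157 px a side against about 115, so it is the pad. Next I'll refine the pad and cover positions by casting rays from the corners.

```bash
python3 - <<'E'
from h import *
i=camera_info('top');p=np.load('top0.npz')['p'];s=.64
c=[onplane(i,110+u/4,180+v/4,8)[:2] for u,v in[(268,22),(422,55),(392,210),(235,178)]]
print('pad',np.mean(c,0),[np.linalg.norm(c[k]-c[k-1]).round(1) for k in range(4)])
hsv=cv2.cvtColor(p,cv2.COLOR_RGB2HSV)
m=((hsv[:,:,1]<60)&(hsv[:,:,2]>140)).astype(np.uint8); m[:,:280]=0;m[:,370:]=0;m[:145]=0;m[232:]=0
cs,_=cv2.findContours(m,cv2.RETR_EXTERNAL,cv2.CHAIN_APPROX_NONE);c=max(cs,key=cv2.contourArea)
h=cv2.convexHull(c);q=cv2.approxPolyDP(h,6,True)[:,0];print(q/s,cv2.contourArea(c))
for u,v in q:
    print((u,v),onplane(i,u+.0,v,170).round(1),onplane(i,u,v,147).round(1))
P=np.load('P.npy')
# knob through window: darkest/lowest region
for u,v in [(512,294)]:print('knob137',onplane(i,u*s,v*s,137))
E
```

```text
pad [482.43317889 258.10939681] [np.float64(148.8), np.float64(148.6), np.float64(146.4), np.float64(150.2)]
[[446.875  251.5625]
 [482.8125 228.125 ]
 [546.875  235.9375]
 [565.625  334.375 ]
 [464.0625 350.    ]] 4315.0
(np.int32(286), np.int32(161)) [625.6 -87.8 170. ] [629.4 -89.1 147. ]
(np.int32(309), np.int32(146)) [ 675.1 -168.3  170. ] [ 679.6 -170.7  147. ]
(np.int32(350), np.int32(151)) [ 654.  -308.3  170. ] [ 658.2 -312.8  147. ]
(np.int32(362), np.int32(214)) [ 437.6 -338.2  170. ] [ 438.6 -343.1  147. ]
(np.int32(297), np.int32(224)) [ 411.3 -117.1  170. ] [ 411.9 -118.8  147. ]
knob137 [ 532.06780835 -230.1447737   137.        ]
```

```bash
cat >> h.py <<'E'
from scipy.spatial.transform import Rotation as Ro
import sys
XH=np.array([.136,-.991,0]);XH/=np.linalg.norm(XH);ZH=np.array([0,0,1.]);YH=np.cross(ZH,XH);O=np.array([535,-225,0.])
def m2w(p): return O+p[0]*XH+p[1]*YH+p[2]*ZH
def w2m(p): p=np.array(p)-O; return np.array([p@XH,p@YH,p@ZH])
def Rm(phi):
    d=np.cos(phi)*XH-np.sin(phi)*ZH; n=np.sin(phi)*XH+np.cos(phi)*ZH
    return np.c_[np.cross(-n,d),-n,d]
def cur():
    o=env.get_obs();q=o['tcp_rot'];return np.array(o['tool_pos']),Ro.from_quat([q[1],q[2],q[3],q[0]]).as_matrix(),o
def plan(p0,R0,p1,R1,N=None):
    r=Ro.from_matrix(R0.T@R1).as_rotvec();D=np.linalg.norm(p1-p0)
    if N is None:N=int(np.ceil(max(D/40,np.linalg.norm(r)/.13,1)))
    S=sum(Ro.from_rotvec(r*k/N).as_matrix() for k in range(N))
    o=np.linalg.solve(S,R0.T@(p1-p0))
    print('N',N,'offset',(o/1000).round(4).tolist(),'rot',(r/N).round(4).tolist())
    return N
def st():
    p,R,o=cur();print('t',o['time_s'],'m',w2m(p).round(1),'z',p.round(1),'phi',np.arctan2(-R[2,2],R[:,2]@XH).round(3),'side',(R[:,2]@YH).round(3),'j',o['joints'].round(2),'F',o['ft_force'].round(1),'w',o['gripper_width'].round(1));return p,R,o
E
python3 - <<'E'
from h import *
p,R,o=st()
R1=Rm(np.pi/2);p1=m2w([-300,-60,260]);print(p1)
plan(p,R,p1,R1)
R2=Rm(.15);p2=m2w([-215,-58,94]);print(p2)
plan(p1,R1,p2,R2); plan(p,R,p2,R2)
E
```

```text
Traceback (most recent call last):
  File "h.py", line 33, in st
    p,R,o=cur();print('t',o['time_s'],'m',w2m(p).round(1),'z',p.round(1),'phi',np.arctan2(-R[2,2],R[:,2]@XH).round(3),'side',(R[:,2]@YH).round(3),'j',o['joints'].round(2),'F',o['ft_force'].round(1),'w',o['gripper_width'].round(1));return p,R,o
                                                                                                                                                                                                          ^^^^^^^^^^^^^^^^^^^^^^^^
AttributeError: 'float' object has no attribute 'round'
```

```bash
sed -i "s/o\['gripper_width'\].round(1)/round(o['gripper_width'],1)/" h.py
python3 - <<'E'
from h import *
p,R,o=st()
R1=Rm(np.pi/2);p1=m2w([-300,-60,260]);print(p1)
plan(p,R,p1,R1)
R2=Rm(.15);p2=m2w([-215,-58,94]);print(p2)
plan(p1,R1,p2,R2); plan(p,R,p2,R2)
E
```

```text
t 0.1 m [-798.1 -172.4  230.3] z [255.7 542.2 230.3] phi 1.569 side -0.001 j [ 1.04  0.13  1.49 -0.    1.52 -0.09] F [-1.2 -0.8 -1.4] w 85.7
[434.7689125   64.05661919 260.        ]
N 13 offset [-0.0202, -0.0343, -0.0023] rot [-0.0001, -0.0, -0.0444]
[448.30700732 -19.88216796  94.        ]
N 11 offset [-0.0002, 0.0032, 0.0182] rot [0.1292, -0.0, 0.0]
N 16 offset [-0.0168, -0.0217, 0.0305] rot [0.086, -0.0256, -0.0297]
```

{"op": "apply_moves", "data": {"plan": [{"offset": [-0.0202,-0.0343,-0.0023],"rotation": [0,0,-0.0444],"jaw": -0.53},{"offset": [-0.0202,-0.0343,-0.0023],"rotation": [0,0,-0.0444],"jaw": -0.53},{"offset": [-0.0202,-0.0343,-0.0023],"rotation": [0,0,-0.0444],"jaw": -0.53},{"offset": [-0.0202,-0.0343,-0.0023],"rotation": [0,0,-0.0444],"jaw": -0.53},{"offset": [-0.0202,-0.0343,-0.0023],"rotation": [0,0,-0.0444],"jaw": -0.53}]}}

```text
time_s: 0.6
tool_pos: [291.3, 345.6, 242.3]
tcp_rot: [-0.0, 0.108, 0.994, -0.0]
ft_force: [1.4, -0.5, 0.4]
gripper_width: 20.3
gripper_force: 0.0
```

{"op": "apply_moves", "data": {"plan": [{"offset": [-0.0202,-0.0343,-0.0023],"rotation": [0,0,-0.0444],"jaw": -0.53},{"offset": [-0.0202,-0.0343,-0.0023],"rotation": [0,0,-0.0444],"jaw": -0.53},{"offset": [-0.0202,-0.0343,-0.0023],"rotation": [0,0,-0.0444],"jaw": -0.53},{"offset": [-0.0202,-0.0343,-0.0023],"rotation": [0,0,-0.0444],"jaw": -0.53},{"offset": [-0.0202,-0.0343,-0.0023],"rotation": [0,0,-0.0444],"jaw": -0.53}]}}

```text
time_s: 1.1
tool_pos: [369.4, 162.9, 254.2]
tcp_rot: [-0.0, -0.003, 1.0, 0.0]
ft_force: [1.5, 0.0, -0.8]
gripper_width: 20.2
gripper_force: 0.0
```

{"op": "apply_moves", "data": {"plan": [{"offset": [-0.0202,-0.0343,-0.0023],"rotation": [0,0,-0.0444],"jaw": -0.53},{"offset": [-0.0202,-0.0343,-0.0023],"rotation": [0,0,-0.0444],"jaw": -0.53},{"offset": [-0.0202,-0.0343,-0.0023],"rotation": [0,0,-0.0444],"jaw": -0.53},{"offset": [0,0,0],"rotation": [0.12,0,0],"jaw": -0.53},{"offset": [0,0,0],"rotation": [0.12,0,0],"jaw": -0.53}]}}

```text
time_s: 1.6
tool_pos: [436.0, 60.1, 261.6]
tcp_rot: [0.008, -0.063, 0.991, -0.122]
ft_force: [-0.9, 0.2, -1.5]
gripper_width: 20.2
gripper_force: 0.0
```

```bash
python3 - <<'E'
from h import *
p,R,o=st()
plan(p,R,m2w([-215,-58,94]),Rm(.15)); plan(p,R,m2w([-300,-60,180]),Rm(.7))
E
```

```text
t 1.6 m [-295.9  -59.3  261.6] z [436.   60.1 261.6] phi 1.326 side -0.001 j [ 0.22 -0.3   1.86 -0.24  1.6  -1.48] F [-0.9  0.2 -1.5] w 20.2
N 10 offset [-0.0001, 0.0063, 0.0187] rot [0.1176, -0.0007, -0.0008]
N 5 offset [0.0002, 0.0086, 0.0142] rot [0.1253, -0.0008, -0.0019]
```

```bash
python3 - <<'E'
from h import *
p,R,o=st()
plan(p,R,m2w([-205,-58,83]),Rm(.3),10)
E
```

```text
t 1.6 m [-295.9  -59.3  261.6] z [436.   60.1 261.6] phi 1.326 side -0.001 j [ 0.22 -0.3   1.86 -0.24  1.6  -1.48] F [-0.9  0.2 -1.5] w 20.2
N 10 offset [-0.0001, 0.0049, 0.0204] rot [0.1026, -0.0006, -0.0009]
```

{"op": "apply_moves", "data": {"plan": [{"offset": [0,0.0049,0.0204],"rotation": [0.1026,0,-0.001],"jaw": -0.67},{"offset": [0,0.0049,0.0204],"rotation": [0.1026,0,-0.001],"jaw": -0.67},{"offset": [0,0.0049,0.0204],"rotation": [0.1026,0,-0.001],"jaw": -0.67},{"offset": [0,0.0049,0.0204],"rotation": [0.1026,0,-0.001],"jaw": -0.67},{"offset": [0,0.0049,0.0204],"rotation": [0.1026,0,-0.001],"jaw": -0.67}]}}

```text
time_s: 2.1
tool_pos: [437.8, 43.6, 159.1]
tcp_rot: [0.026, -0.066, 0.927, -0.368]
ft_force: [-0.5, -0.6, 0.1]
gripper_width: 14.1
gripper_force: 0.0
```

{"op": "apply_moves", "data": {"plan": [{"offset": [0,0.0049,0.0204],"rotation": [0.1026,0,-0.001],"jaw": -0.67},{"offset": [0,0.0049,0.0204],"rotation": [0.1026,0,-0.001],"jaw": -0.67},{"offset": [0,0.0049,0.0204],"rotation": [0.1026,0,-0.001],"jaw": -0.67},{"offset": [0,0.0049,0.0204],"rotation": [0.1026,0,-0.001],"jaw": -0.67},{"offset": [0,0.0049,0.0204],"rotation": [0.1026,0,-0.001],"jaw": -0.67}]}}

```text
time_s: 2.6
tool_pos: [447.2, -24.8, 81.0]
tcp_rot: [0.04, -0.06, 0.803, -0.592]
ft_force: [-0.3, -0.0, -0.5]
gripper_width: 14.3
gripper_force: 0.0
```

{"op": "apply_moves", "data": {"plan": [{"offset": [0,0,0],"rotation": [0,0,0],"jaw": -0.67}]}}

```text
time_s: 2.7
tool_pos: [442.8, -27.7, 76.4]
tcp_rot: [0.034, -0.063, 0.802, -0.593]
ft_force: [-1.3, -0.0, 0.3]
gripper_width: 14.1
gripper_force: 0.0
```

```bash
python3 - <<'E'
from h import *
p,R,o=st()
plan(p,R,m2w([-111,-58,83]),Rm(.3),5)
f,d=grab_frame('scene');np.savez('s1.npz',p=f,d=d)
cv2.imwrite('pics/s1.png',cv2.resize(f[100:250,120:320,::-1],(800,600),interpolation=cv2.INTER_CUBIC))
E
```

```text
t 2.7 m [-208.   -64.5   76.4] z [442.8 -27.7  76.4] phi 0.298 side 0.0 j [ 0.58  0.52  1.9  -1.05  1.62 -0.67] F [-1.3 -0.   0.3] w 14.1
N 5 offset [-0.0012, -0.007, 0.0181] rot [-0.0004, 0.0, 0.0043]
```

View pics/s1.png

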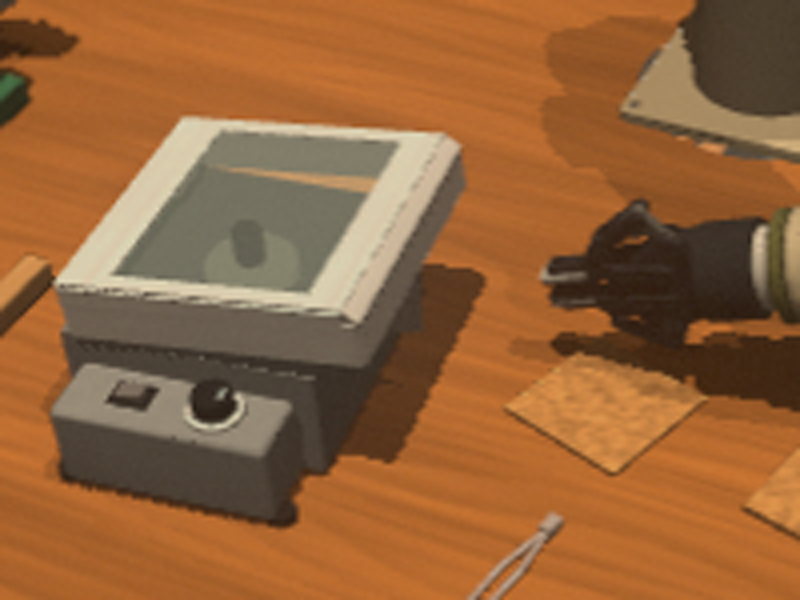

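The gripper fingers at crop (550,275) point at the cover's raised front edge at (400,300). A grey sliver at (412,318) below the edge may be the catch plate.

```bash
python3 - <<'E'
from h import *
i=camera_info('scene');d=np.load('s1.npz')['d']
for u,v in [(412,318),(415,305),(408,325),(420,325)]:
    U,V=120+u/4,100+v/4; a=w2m(at(i,U,V,1000));c=w2m(at(i,U,V,0)); r=a-c
    k=(-128-c[0])/r[0]; print((c+k*r).round(1), w2m(at(i,U,V,d[int(V),int(U)])).round(1))
p,R,o=st();plan(p,R,m2w([-111,-60,83]),Rm(.3),5)
E
```

```text
[-128.    14.2   86.4] [-124.8    6.6   79.5]
[-128.     6.3   92.7] [-128.     6.3   92.7]
[-128.    23.    86.8] [-121.6    7.9   73. ]
[-128.    -0.3   67.7] [-129.5    3.4   71.1]
t 2.75 m [-209.3  -62.5   78.8] z [444.6 -26.1  78.8] phi 0.303 side 0.001 j [ 0.58  0.51  1.89 -1.05  1.62 -0.67] F [-0.8  0.   0.4] w 14.3
N 5 offset [-0.0004, -0.0066, 0.0185] rot [0.0005, 0.0003, 0.0033]
```

{"op": "apply_moves", "data": {"plan": [{"offset": [0,-0.006,0.0185],"rotation": [0,0,0],"jaw": -0.67},{"offset": [0,-0.006,0.0185],"rotation": [0,0,0],"jaw": -0.67},{"offset": [0,-0.006,0.0185],"rotation": [0,0,0],"jaw": -0.67},{"offset": [0,-0.006,0.0185],"rotation": [0,0,0],"jaw": -0.67},{"offset": [0,-0.006,0.0185],"rotation": [0,0,0],"jaw": -0.67}]}}

```text
time_s: 3.25
tool_pos: [463.0, -120.6, 85.4]
tcp_rot: [0.042, -0.058, 0.805, -0.589]
ft_force: [0.5, 0.2, -0.8]
gripper_width: 14.2
gripper_force: 0.0
```

{"op": "apply_moves", "data": {"plan": [{"offset": [0,0,0],"rotation": [0,0,0],"jaw": -0.67},{"offset": [0,0,0],"rotation": [0,0,0],"jaw": -0.67}]}}

```text
time_s: 3.45
tool_pos: [462.1, -120.4, 84.7]
tcp_rot: [0.041, -0.058, 0.805, -0.589]
ft_force: [-0.0, -0.9, 0.7]
gripper_width: 13.9
gripper_force: 0.0
```

```bash
python3 - <<'E'
from h import *
p,R,o=st();plan(p,R,m2w([-110,-35,83]),Rm(.3),5)
E
```

```text
t 3.45 m [-113.5  -58.    84.7] z [ 462.1 -120.4   84.7] phi 0.307 side 0.005 j [ 0.39  0.43  2.   -1.19  1.49 -0.69] F [-0.  -0.9  0.7] w 13.9
N 5 offset [-0.0046, 0.0001, 0.0008] rot [0.0015, 0.001, 0.0007]
```

{"op": "apply_moves", "data": {"plan": [{"offset": [-0.004,0,0.0008],"rotation": [0,0,0],"jaw": -0.67},{"offset": [-0.004,0,0.0008],"rotation": [0,0,0],"jaw": -0.67},{"offset": [-0.004,0,0.0008],"rotation": [0,0,0],"jaw": -0.67},{"offset": [-0.004,0,0.0008],"rotation": [0,0,0],"jaw": -0.67}]}}

```text
time_s: 3.85
tool_pos: [477.8, -121.3, 81.5]
tcp_rot: [0.04, -0.06, 0.804, -0.59]
ft_force: [0.0, -0.7, -0.1]
gripper_width: 13.7
gripper_force: 0.0
```

{"op": "apply_moves", "data": {"plan": [{"offset": [-0.004,0,0],"rotation": [0,0,0],"jaw": -0.67},{"offset": [-0.004,0,0],"rotation": [0,0,0],"jaw": -0.67},{"offset": [0,0,0],"rotation": [0,0,0],"jaw": -0.67}]}}

```text
time_s: 4.15
tool_pos: [485.8, -120.4, 81.5]
tcp_rot: [0.04, -0.06, 0.804, -0.59]
ft_force: [-0.2, 0.4, 0.6]
gripper_width: 14.4
gripper_force: 0.0
```

{"op": "apply_moves", "data": {"plan": [{"offset": [-0.004,0,0],"rotation": [0,0,0],"jaw": -0.67},{"offset": [-0.004,0,0],"rotation": [0,0,0],"jaw": -0.67},{"offset": [0,0,0],"rotation": [0,0,0],"jaw": -0.67}]}}

```text
time_s: 4.45
tool_pos: [493.7, -119.3, 81.6]
tcp_rot: [0.04, -0.06, 0.804, -0.59]
ft_force: [0.3, 0.2, -0.0]
gripper_width: 14.3
gripper_force: 0.0
```

{"op": "apply_moves", "data": {"plan": [{"offset": [-0.003,0,0],"rotation": [0,0,0],"jaw": -0.67},{"offset": [-0.002,0,0],"rotation": [0,0,0],"jaw": -0.67},{"offset": [0,0,0],"rotation": [0,0,0],"jaw": -0.67}]}}

```text
time_s: 4.75
tool_pos: [498.3, -118.7, 81.5]
tcp_rot: [0.04, -0.06, 0.804, -0.59]
ft_force: [-0.2, 0.2, -0.4]
gripper_width: 14.1
gripper_force: 0.0
```

{"op": "apply_moves", "data": {"plan": [{"offset": [-0.004,0,0],"rotation": [0,0,0],"jaw": -0.67},{"offset": [0,0,0],"rotation": [0,0,0],"jaw": -0.67}]}}

```text
time_s: 4.95
tool_pos: [502.5, -118.0, 81.6]
tcp_rot: [0.04, -0.06, 0.804, -0.59]
ft_force: [0.4, 0.0, -0.2]
gripper_width: 14.3
gripper_force: 0.0
```

{"op": "apply_moves", "data": {"plan": [{"offset": [-0.004,0,0],"rotation": [0,0,0],"jaw": -0.67},{"offset": [0,0,0],"rotation": [0,0,0],"jaw": -0.67}]}}

```text
time_s: 5.15
tool_pos: [506.5, -117.5, 81.5]
tcp_rot: [0.04, -0.06, 0.804, -0.59]
ft_force: [-0.5, 0.3, 0.1]
gripper_width: 14.3
gripper_force: 0.0
```

{"op": "apply_moves", "data": {"plan": [{"offset": [-0.004,0,0],"rotation": [0,0,0],"jaw": -0.67},{"offset": [0,0,0],"rotation": [0,0,0],"jaw": -0.67}]}}

```text
time_s: 5.35
tool_pos: [510.1, -117.0, 81.3]
tcp_rot: [0.04, -0.06, 0.804, -0.59]
ft_force: [-0.2, 0.4, -0.5]
gripper_width: 14.4
gripper_force: 0.0
```

{"op": "apply_moves", "data": {"plan": [{"offset": [-0.003,0,0],"rotation": [0,0,0],"jaw": -0.67},{"offset": [0,0,0],"rotation": [0,0,0],"jaw": -0.67}]}}

```text
time_s: 5.55
tool_pos: [512.1, -116.8, 81.2]
tcp_rot: [0.039, -0.059, 0.804, -0.59]
ft_force: [-6.7, 2.0, 0.5]
gripper_width: 14.1
gripper_force: 2.8
```

{"op": "apply_moves", "data": {"plan": [{"offset": [-0.003,0,0],"rotation": [0,0,0],"jaw": -0.67},{"offset": [0,0,0],"rotation": [0,0,0],"jaw": -0.67}]}}

```text
time_s: 5.75
tool_pos: [514.7, -116.5, 81.2]
tcp_rot: [0.038, -0.059, 0.804, -0.591]
ft_force: [-6.9, 1.4, 1.3]
gripper_width: 14.0
gripper_force: 3.5
```

{"op": "apply_moves", "data": {"plan": [{"offset": [-0.003,0,0],"rotation": [0,0,0],"jaw": -0.67},{"offset": [0,0,0],"rotation": [0,0,0],"jaw": -0.67}]}}

```text
time_s: 5.95
tool_pos: [517.1, -116.5, 81.1]
tcp_rot: [0.038, -0.059, 0.804, -0.591]
ft_force: [-8.3, -0.4, 1.9]
gripper_width: 14.2
gripper_force: 4.0
```

{"op": "apply_moves", "data": {"plan": [{"offset": [-0.004,0,0],"rotation": [0,0,0],"jaw": -0.67},{"offset": [-0.004,0,0],"rotation": [0,0,0],"jaw": -0.67},{"offset": [-0.0035,0,0],"rotation": [0,0,0],"jaw": -0.67},{"offset": [0,0,0],"rotation": [0,0,0],"jaw": -0.67}]}}

```text
time_s: 6.35
tool_pos: [527.6, -114.9, 80.0]
tcp_rot: [0.037, -0.059, 0.804, -0.59]
ft_force: [-11.4, 2.0, 0.3]
gripper_width: 13.9
gripper_force: 4.9
```

```bash
python3 - <<'E'
from h import *
p,R,o=st()
pm=w2m(p);h=np.array([100,100])
def rot(t,dz=0):
    v=np.array([pm[0]-100,pm[2]+dz-100]); # tilt up by t: front goes up, toward back
    c,s=np.cos(t),np.sin(t); v2=np.array([c*v[0]+s*v[1],-s*v[0]+c*v[1]]);return m2w([100+v2[0],pm[1],100+v2[1]])
plan(p,R,m2w([pm[0],pm[1],pm[2]+10]),R,3)
E
```

```text
t 6.35 m [-110.     7.6   80. ] z [ 527.6 -114.9   80. ] phi 0.305 side -0.0 j [ 0.35  0.55  1.83 -1.21  1.49 -0.75] F [-11.4   2.    0.3] w 13.9
N 3 offset [0.0, -0.0032, -0.001] rot [0.0, 0.0, 0.0]
```

{"op": "apply_moves", "data": {"plan": [{"offset": [0,-0.0032,-0.001],"rotation": [0,0,0],"jaw": -0.67},{"offset": [0,-0.0032,-0.001],"rotation": [0,0,0],"jaw": -0.67},{"offset": [0,0,0],"rotation": [0,0,0],"jaw": -0.67}]}}

```text
time_s: 6.65
tool_pos: [527.7, -114.4, 86.0]
tcp_rot: [0.037, -0.06, 0.805, -0.59]
ft_force: [-8.9, 3.2, -5.0]
gripper_width: 14.1
gripper_force: 4.7
```

{"op": "apply_moves", "data": {"plan": [{"offset": [0,-0.0032,-0.001],"rotation": [0,0,0],"jaw": -0.67},{"offset": [0,0,0],"rotation": [0,0,0],"jaw": -0.67}]}}

```text
time_s: 6.85
tool_pos: [527.7, -114.4, 89.2]
tcp_rot: [0.037, -0.06, 0.805, -0.59]
ft_force: [-8.4, 3.8, -4.7]
gripper_width: 14.1
gripper_force: 4.7
```

{"op": "apply_moves", "data": {"plan": [{"offset": [0,-0.0032,-0.001],"rotation": [0,0,0],"jaw": -0.67},{"offset": [0,0,0],"rotation": [0,0,0],"jaw": -0.67}]}}

```text
time_s: 7.05
tool_pos: [527.8, -114.3, 92.6]
tcp_rot: [0.037, -0.06, 0.805, -0.59]
ft_force: [-8.5, 3.7, -6.2]
gripper_width: 14.0
gripper_force: 4.7
```

{"op": "apply_moves", "data": {"plan": [{"offset": [0,-0.0032,-0.001],"rotation": [0,0,0],"jaw": -0.67},{"offset": [0,0,0],"rotation": [0,0,0],"jaw": -0.67}]}}

```text
time_s: 7.25
tool_pos: [527.9, -114.3, 96.0]
tcp_rot: [0.037, -0.06, 0.805, -0.59]
ft_force: [-9.0, 3.1, -5.4]
gripper_width: 13.6
gripper_force: 4.7
```

{"op": "apply_moves", "data": {"plan": [{"offset": [0,-0.0032,-0.001],"rotation": [0,0,0],"jaw": -0.67},{"offset": [0,0,0],"rotation": [0,0,0],"jaw": -0.67}]}}

```text
time_s: 7.45
tool_pos: [527.6, -114.3, 98.5]
tcp_rot: [0.037, -0.06, 0.805, -0.589]
ft_force: [-7.9, 4.3, -8.9]
gripper_width: 14.1
gripper_force: 6.4
```

```bash
python3 - <<'E'
from h import *
p,R,o=st()
f,d=grab_frame('scene');np.savez('s2.npz',p=f,d=d)
cv2.imwrite('pics/s2.png',cv2.resize(f[110:200,150:270,::-1],(800,600),interpolation=cv2.INTER_CUBIC))
E
```

```text
t 7.45 m [-110.7    7.7   98.5] z [ 527.6 -114.3   98.5] phi 0.308 side 0.001 j [ 0.35  0.51  1.84 -1.2   1.5  -0.78] F [-7.9  4.3 -8.9] w 14.1
```

View pics/s2.png

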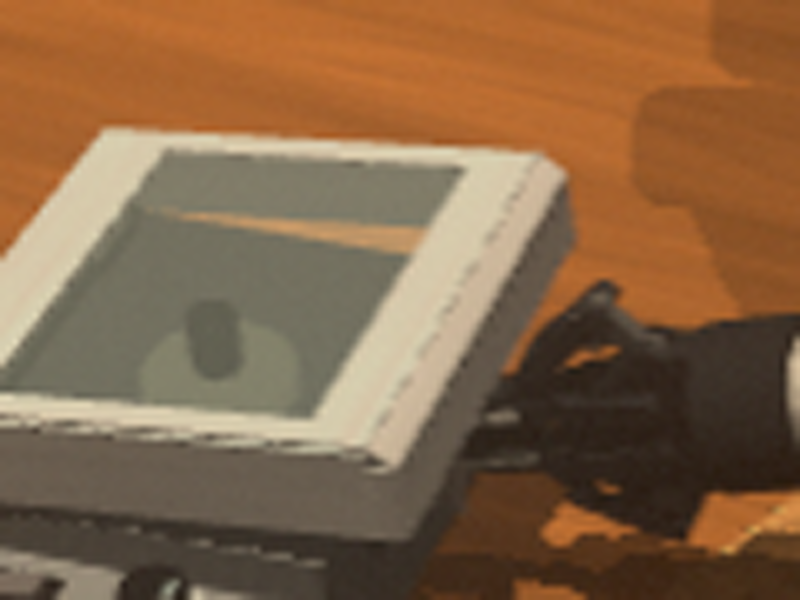

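The fingers are under the front edge at crop (490,430), just touching it. I'll keep lifting in small steps and watch the force.

{"op": "apply_moves", "data": {"plan": [{"offset": [0,-0.0032,-0.0008],"rotation": [0,0,0],"jaw": -0.67},{"offset": [0,0,0],"rotation": [0,0,0],"jaw": -0.67}]}}

```text
time_s: 7.7
tool_pos: [527.6, -114.5, 101.6]
tcp_rot: [0.037, -0.06, 0.805, -0.589]
ft_force: [-8.8, 4.6, -9.4]
gripper_width: 14.5
gripper_force: 6.7
```

{"op": "apply_moves", "data": {"plan": [{"offset": [0,-0.0032,-0.0008],"rotation": [0,0,0],"jaw": -0.67},{"offset": [0,0,0],"rotation": [0,0,0],"jaw": -0.67}]}}

```text
time_s: 7.9
tool_pos: [527.5, -114.7, 104.7]
tcp_rot: [0.037, -0.06, 0.805, -0.589]
ft_force: [-8.8, 4.8, -10.4]
gripper_width: 14.0
gripper_force: 6.5
```

{"op": "apply_moves", "data": {"plan": [{"offset": [0,-0.0032,-0.0008],"rotation": [0,0,0],"jaw": -0.67},{"offset": [0,0,0],"rotation": [0,0,0],"jaw": -0.67}]}}

```text
time_s: 8.1
tool_pos: [527.5, -114.9, 108.0]
tcp_rot: [0.037, -0.06, 0.805, -0.589]
ft_force: [-8.2, 3.6, -10.5]
gripper_width: 13.8
gripper_force: 6.7
```

{"op": "apply_moves", "data": {"plan": [{"offset": [0,-0.0032,-0.0008],"rotation": [0,0,0],"jaw": -0.67},{"offset": [0,0,0],"rotation": [0,0,0],"jaw": -0.67}]}}

```text
time_s: 8.3
tool_pos: [527.5, -115.1, 111.1]
tcp_rot: [0.037, -0.06, 0.805, -0.589]
ft_force: [-8.9, 4.2, -10.6]
gripper_width: 13.6
gripper_force: 6.5
```

{"op": "apply_moves", "data": {"plan": [{"offset": [0,-0.0032,-0.0008],"rotation": [0,0,0],"jaw": -0.67},{"offset": [0,0,0],"rotation": [0,0,0],"jaw": -0.67}]}}

```text
time_s: 8.5
tool_pos: [527.5, -115.3, 114.5]
tcp_rot: [0.037, -0.06, 0.805, -0.589]
ft_force: [-9.5, 4.2, -10.8]
gripper_width: 14.1
gripper_force: 6.8
```

{"op": "apply_moves", "data": {"plan": [{"offset": [0,-0.0032,-0.0008],"rotation": [0,0,0],"jaw": -0.67},{"offset": [0,0,0],"rotation": [0,0,0],"jaw": -0.67}]}}

```text
time_s: 8.7
tool_pos: [527.5, -115.5, 117.7]
tcp_rot: [0.036, -0.06, 0.805, -0.589]
ft_force: [-10.1, 4.1, -10.6]
gripper_width: 14.1
gripper_force: 6.8
```

```bash
cat >> h.py <<'E'
C=np.array([0,-21.5,-20.])
def arc(ths,phis,N,dx=0):
    p,R,o=st();pm=w2m(p);c=w2m(p+R@C);v=np.array([c[0]-100,c[2]-100]);r=np.hypot(*v);th0=np.arctan2(v[1],-v[0]);print('contact',c.round(1),'r',r.round(1),'tilt',th0.round(3))
    for th,phi in zip(ths,phis):
        R1=Rm(phi);c1=m2w([100-r*np.cos(th)+dx,pm[1],100+r*np.sin(th)]);p1=c1-R1@C
        plan(p,R,p1,R1,N);p,R=p1,R1
E
python3 - <<'E'
from h import *
t=np.linspace(.194,.6,4)[1:]
arc(np.array([.32,.55,.78]),[.43,.65,.87],5)
E
```

```text
t 8.7 m [-109.5    7.4  117.7] z [ 527.5 -115.5  117.7] phi 0.308 side 0.0 j [ 0.35  0.46  1.85 -1.2   1.51 -0.82] F [-10.1   4.1 -10.6] w 14.1
contact [-122.     7.7  144.2] r 226.4 tilt 0.197
N 5 offset [0.0, -0.0051, -0.0011] rot [-0.0244, -0.0001, 0.0027]
N 5 offset [0.0, -0.0095, -0.0018] rot [-0.044, -0.0, -0.0]
N 5 offset [0.0, -0.0095, -0.0017] rot [-0.044, 0.0, -0.0]
```

{"op": "apply_moves", "data": {"plan": [{"offset": [0,-0.0051,-0.0011],"rotation": [-0.0244,0,0.001],"jaw": -0.67},{"offset": [0,-0.0051,-0.0011],"rotation": [-0.0244,0,0.001],"jaw": -0.67},{"offset": [0,-0.0051,-0.0011],"rotation": [-0.0244,0,0.001],"jaw": -0.67},{"offset": [0,-0.0051,-0.0011],"rotation": [-0.0244,0,0],"jaw": -0.67},{"offset": [0,-0.0051,-0.0011],"rotation": [-0.0244,0,0],"jaw": -0.67}]}}

```text
time_s: 9.2
tool_pos: [528.3, -118.9, 143.9]
tcp_rot: [0.034, -0.062, 0.84, -0.539]
ft_force: [-8.3, 2.9, -7.8]
gripper_width: 14.0
gripper_force: 5.6
```

```bash
python3 - <<'E'
from h import *
arc(np.array([.55,.78]),[.65,.87],5)
E
```

```text
t 9.2 m [-106.     7.8  143.9] z [ 528.3 -118.9  143.9] phi 0.43 side -0.0 j [ 0.31  0.31  1.89 -1.12  1.46 -0.94] F [-8.3  2.9 -7.8] w 14.0
contact [-115.2    8.   171.7] r 226.8 tilt 0.322
N 5 offset [0.0001, -0.0095, -0.0018] rot [-0.0439, -0.0003, 0.0021]
N 5 offset [0.0, -0.0095, -0.0017] rot [-0.044, 0.0, -0.0]
```

{"op": "apply_moves", "data": {"plan": [{"offset": [0,-0.0095,-0.0018],"rotation": [-0.044,0,0.002],"jaw": -0.67},{"offset": [0,-0.0095,-0.0018],"rotation": [-0.044,0,0],"jaw": -0.67},{"offset": [0,-0.0095,-0.0018],"rotation": [-0.044,0,0],"jaw": -0.67}]}}

```text
time_s: 9.5
tool_pos: [531.3, -126.8, 173.4]
tcp_rot: [0.032, -0.063, 0.873, -0.482]
ft_force: [-2.4, 0.4, -5.2]
gripper_width: 14.3
gripper_force: 2.2
```

```bash
python3 - <<'E'
from h import *
arc(np.array([.69,.92]),[.78,1.0],5)
E
```

```text
t 9.5 m [-97.8   9.6 173.4] z [ 531.3 -126.8  173.4] phi 0.562 side 0.002 j [ 0.25  0.16  1.9  -1.02  1.4  -1.1 ] F [-2.4  0.4 -5.2] w 14.3
contact [-103.3    9.7  202.3] r 227.5 tilt 0.466
N 5 offset [0.0, -0.0093, -0.0017] rot [-0.0437, 0.0002, 0.0014]
N 5 offset [-0.0, -0.0096, -0.0016] rot [-0.044, 0.0, 0.0]
```

Clear of the catch now; the force is only the cover's. I'll continue the arc.

{"op": "apply_moves", "data": {"plan": [{"offset": [0,-0.0093,-0.0017],"rotation": [-0.044,0,0.001],"jaw": -0.67},{"offset": [0,-0.0093,-0.0017],"rotation": [-0.044,0,0.001],"jaw": -0.67},{"offset": [0,-0.0093,-0.0017],"rotation": [-0.044,0,0],"jaw": -0.67},{"offset": [0,-0.0093,-0.0017],"rotation": [-0.044,0,0],"jaw": -0.67},{"offset": [0,-0.0093,-0.0017],"rotation": [-0.044,0,0],"jaw": -0.67}]}}

```text
time_s: 10.0
tool_pos: [534.6, -147.7, 215.9]
tcp_rot: [0.026, -0.065, 0.921, -0.383]
ft_force: [-1.9, 0.6, -5.0]
gripper_width: 14.2
gripper_force: 2.0
```

```bash
python3 - <<'E'
from h import *
arc(np.array([.92,1.15]),[1.0,1.2],5)
E
```

```text
t 10.0 m [-76.7  10.1 215.9] z [ 534.6 -147.7  215.9] phi 0.782 side 0.001 j [ 0.11 -0.02  1.87 -0.81  1.36 -1.39] F [-1.9  0.6 -5. ] w 14.2
contact [-75.7  10.2 245.3] r 228.0 tilt 0.691
N 5 offset [0.0, -0.0096, -0.0016] rot [-0.0436, 0.0001, 0.0009]
N 5 offset [0.0, -0.0097, -0.0013] rot [-0.04, -0.0, 0.0]
```

{"op": "apply_moves", "data": {"plan": [{"offset": [0,-0.0096,-0.0016],"rotation": [-0.044,0,0.001],"jaw": -0.67},{"offset": [0,-0.0096,-0.0016],"rotation": [-0.044,0,0],"jaw": -0.67},{"offset": [0,-0.0096,-0.0016],"rotation": [-0.044,0,0],"jaw": -0.67},{"offset": [0,-0.0096,-0.0016],"rotation": [-0.044,0,0],"jaw": -0.67},{"offset": [0,-0.0096,-0.0016],"rotation": [-0.044,0,0],"jaw": -0.67}]}}

```text
time_s: 10.5
tool_pos: [539.1, -178.6, 253.2]
tcp_rot: [0.019, -0.067, 0.957, -0.28]
ft_force: [-1.5, 1.8, -3.9]
gripper_width: 14.2
gripper_force: 1.8
```

```bash
python3 - <<'E'
from h import *
arc(np.array([1.15,1.38,1.55]),[1.2,1.4,1.53],5)
E
```

```text
t 10.5 m [-45.4  10.4 253.2] z [ 539.1 -178.6  253.2] phi 1.002 side 0.001 j [-0.07 -0.09  1.78 -0.57  1.36 -1.69] F [-1.5  1.8 -3.9] w 14.2
contact [-38.1  10.4 281.6] r 228.2 tilt 0.921
N 5 offset [0.0, -0.0097, -0.0013] rot [-0.0396, 0.0001, 0.0007]
N 5 offset [-0.0, -0.0097, -0.001] rot [-0.04, 0.0, 0.0]
N 5 offset [-0.0, -0.0072, -0.0005] rot [-0.026, -0.0, -0.0]
```

{"op": "apply_moves", "data": {"plan": [{"offset": [0,-0.0097,-0.0013],"rotation": [-0.04,0,0.001],"jaw": -0.67},{"offset": [0,-0.0097,-0.0013],"rotation": [-0.04,0,0],"jaw": -0.67},{"offset": [0,-0.0097,-0.0013],"rotation": [-0.04,0,0],"jaw": -0.67},{"offset": [0,-0.0097,-0.0013],"rotation": [-0.04,0,0],"jaw": -0.67},{"offset": [0,-0.0097,-0.0013],"rotation": [-0.04,0,0],"jaw": -0.67}]}}

```text
time_s: 11.0
tool_pos: [544.6, -217.9, 282.0]
tcp_rot: [0.012, -0.068, 0.981, -0.183]
ft_force: [-2.8, 2.9, -3.2]
gripper_width: 13.9
gripper_force: 1.6
```

{"op": "apply_moves", "data": {"plan": [{"offset": [0,-0.0097,-0.001],"rotation": [-0.04,0,0],"jaw": -0.67},{"offset": [0,-0.0097,-0.001],"rotation": [-0.04,0,0],"jaw": -0.67},{"offset": [0,-0.0097,-0.001],"rotation": [-0.04,0,0],"jaw": -0.67},{"offset": [0,-0.0097,-0.001],"rotation": [-0.04,0,0],"jaw": -0.67},{"offset": [0,-0.0097,-0.001],"rotation": [-0.04,0,0],"jaw": -0.67}]}}

```text
time_s: 11.5
tool_pos: [551.0, -262.5, 300.8]
tcp_rot: [0.006, -0.069, 0.994, -0.084]
ft_force: [-0.6, 2.4, -2.5]
gripper_width: 14.0
gripper_force: 1.3
```

```bash
python3 - <<'E'
from h import *
arc(np.array([1.5,1.58]),[1.5,1.55],4)
E
```

```text
t 11.5 m [ 39.4  10.7 300.8] z [ 551.  -262.5  300.8] phi 1.402 side -0.0 j [-0.44  0.06  1.45 -0.14  1.54 -2.16] F [-0.6  2.4 -2.5] w 14.0
contact [ 57.2  10.8 324.2] r 228.2 tilt 1.382
N 4 offset [0.0, -0.0062, -0.0005] rot [-0.0246, -0.0001, 0.0007]
N 4 offset [-0.0, -0.0043, -0.0002] rot [-0.0125, -0.0, 0.0]
```

{"op": "apply_moves", "data": {"plan": [{"offset": [0,-0.0062,-0.0005],"rotation": [-0.0246,0,0.001],"jaw": -0.67},{"offset": [0,-0.0062,-0.0005],"rotation": [-0.0246,0,0],"jaw": -0.67},{"offset": [0,-0.0062,-0.0005],"rotation": [-0.0246,0,0],"jaw": -0.67},{"offset": [0,-0.0062,-0.0005],"rotation": [-0.0246,0,0],"jaw": -0.67}]}}

```text
time_s: 11.9
tool_pos: [554.8, -286.8, 306.4]
tcp_rot: [0.003, -0.069, 0.997, -0.036]
ft_force: [-2.0, 2.8, -1.8]
gripper_width: 14.2
gripper_force: 1.2
```

{"op": "apply_moves", "data": {"plan": [{"offset": [0,-0.0045,-0.0002],"rotation": [-0.0125,0,0],"jaw": -0.67},{"offset": [0,-0.0045,-0.0002],"rotation": [-0.0125,0,0],"jaw": -0.67},{"offset": [0,-0.0045,-0.0002],"rotation": [-0.0125,0,0],"jaw": -0.67},{"offset": [0,-0.0045,-0.0002],"rotation": [-0.0125,0,0],"jaw": -0.67},{"offset": [0,0,0],"rotation": [0,0,0],"jaw": -0.67}]}}

```text
time_s: 12.4
tool_pos: [557.5, -305.4, 308.4]
tcp_rot: [0.002, -0.069, 0.998, -0.012]
ft_force: [0.5, 0.6, 0.2]
gripper_width: 14.1
gripper_force: 0.0
```

```bash
python3 - <<'E'
from h import *
arc([1.6],[1.55],1)
f,d=grab_frame('scene');np.savez('s3.npz',p=f,d=d)
cv2.imwrite('pics/s3.png',cv2.resize(f[50:250,100:366,::-1],(798,600),interpolation=cv2.INTER_CUBIC))
i=camera_info('scene')
P=np.array([[w2m(at(i,u,v,d[v,u])) if d[v,u]>0 else [0,0,-999] for u in range(512)] for v in range(384)])
# side wall of cover facing +y: y~113; inside: points on the cover box
m=(abs(P[:,:,1]-113)<8)&(P[:,:,2]>110)&(P[:,:,2]<345)&(P[:,:,0]>0)&(P[:,:,0]<250)
q=P[m];print(len(q))
for z in range(120,340,30):
    s=q[abs(q[:,2]-z)<8]
    if len(s):print(z,len(s),s[:,0].min().round(),s[:,0].max().round())
E
```

```text
t 12.4 m [ 82.7  11.3 308.4] z [ 557.5 -305.4  308.4] phi 1.547 side 0.001 j [-0.57  0.19  1.28 -0.02  1.65 -2.28] F [0.5 0.6 0.2] w 14.1
contact [103.7  11.3 328.9] r 229.0 tilt 1.587
N 1 offset [0.0, -0.0029, 0.0001] rot [-0.0028, 0.0014, 0.0007]
930
120 58 98.0 144.0
150 63 98.0 145.0
180 57 98.0 141.0
210 65 100.0 144.0
240 66 102.0 145.0
270 67 102.0 146.0
300 76 100.0 146.0
330 62 101.0 141.0
```

View pics/s3.png

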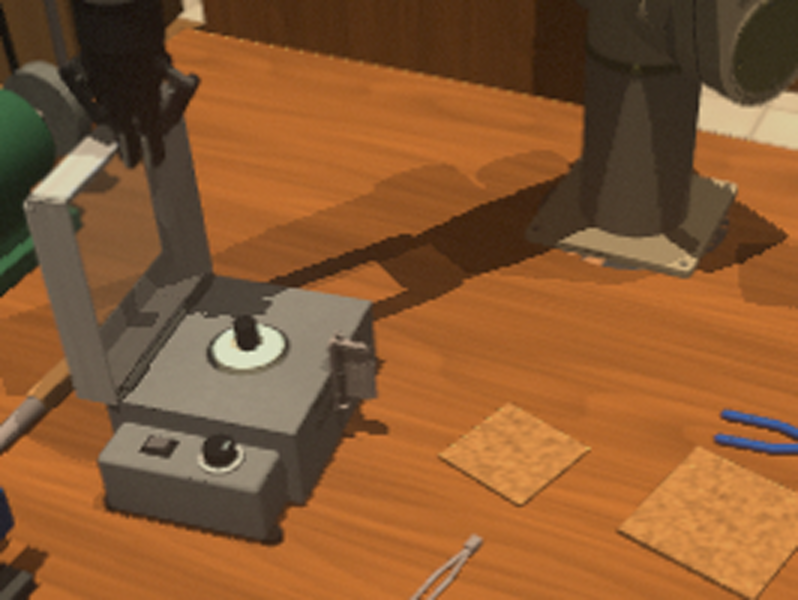

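The cover at crop (120,260) stands upright with no force on the tool. The knob is at (247,333) in the white cup top at (248,347), and the catch has sprung back at (355,370). Next I'll back off and measure the knob.

{"op": "apply_moves", "data": {"plan": [{"offset": [0,0.01,0],"rotation": [0,0,0],"jaw": -0.67},{"offset": [0,0.02,0],"rotation": [0,0,0],"jaw": -0.67},{"offset": [0,0.03,0],"rotation": [0,0,0],"jaw": -0.67},{"offset": [0,0.03,0],"rotation": [0,0,0],"jaw": -0.67},{"offset": [0,0,0],"rotation": [0,0,0],"jaw": -0.67}]}}

```text
time_s: 12.95
tool_pos: [545.1, -211.6, 307.2]
tcp_rot: [0.002, -0.071, 0.997, -0.012]
ft_force: [0.3, -0.2, 0.6]
gripper_width: 14.0
gripper_force: 0.0
```

```bash
python3 - <<'E'
from h import *
st()
i=camera_info('scene')
z=np.load('s3.npz');f=z['p']
hsv=cv2.cvtColor(f,cv2.COLOR_RGB2HSV)
sub=np.zeros(f.shape[:2],np.uint8);sub[150:178,164:200]=1
k=((hsv[:,:,2]<60)&(sub>0)).astype(np.uint8); w=((hsv[:,:,2]>165)&(hsv[:,:,1]<60)&(sub>0)).astype(np.uint8)
n,l,s,c=cv2.connectedComponentsWithStats(k);j=1+np.argmax(s[1:,4]);print('knob',s[j],c[j],onplane(i,*c[j],121))
pts=np.argwhere(w)[:,::-1].astype(np.float32);h=cv2.convexHull(pts);e=cv2.fitEllipse(h);print(e,onplane(i,*e[0],105))
P=[onplane(i,*q[0],105)[:2] for q in h];print(cv2.minEnclosingCircle(np.array(P,np.float32)))
print('expect',m2w([10,0,121]))
p,d=grab_frame('top');np.savez('t3.npz',p=p,d=d)
E
```

```text
t 12.95 m [-11.9  11.8 307.2] z [ 545.1 -211.6  307.2] phi 1.547 side 0.003 j [-0.45  0.06  1.43 -0.02  1.64 -2.16] F [ 0.3 -0.2  0.6] w 14.0
knob [178 155   8  12  70] [181.57142857 160.58571429] [ 537.81870372 -231.79665005  121.        ]
((182.3440399169922, 165.0265350341797), (14.191125869750977, 23.083499908447266), 83.00069427490234) [ 538.87557117 -230.70642856  105.        ]
((538.1253051757812, -231.12359619140625), 35.80644226074219)
expect [ 536.35960781 -234.9071422   121.        ]
```

```bash
python3 - <<'E'
from h import *
p,R,o=st()
plan(p,R,np.array([538,-232,170.]),Rm(np.pi/2),5)
E
```

```text
t 13.0 m [-10.3  11.7 307.2] z [ 545.2 -213.2  307.2] phi 1.546 side 0.003 j [-0.45  0.06  1.43 -0.02  1.64 -2.16] F [-0.1  0.6  0.7] w 14.3
N 5 offset [0.002, -0.0031, 0.0275] rot [-0.0049, 0.0005, 0.0009]
```

{"op": "apply_moves", "data": {"plan": [{"offset": [0.002,-0.0031,0.0275],"rotation": [-0.0049,0.0005,0.001],"jaw": 0.2},{"offset": [0.002,-0.0031,0.0275],"rotation": [-0.0049,0.0005,0.001],"jaw": 0.2},{"offset": [0.002,-0.0031,0.0275],"rotation": [-0.0049,0.0005,0.001],"jaw": 0.2},{"offset": [0.002,-0.0031,0.0275],"rotation": [-0.0049,0.0005,0.001],"jaw": 0.2},{"offset": [0.002,-0.0031,0.0275],"rotation": [-0.0049,0.0005,0.001],"jaw": 0.2}]}}

```text
time_s: 13.5
tool_pos: [537.4, -234.7, 168.2]
tcp_rot: [-0.0, -0.066, 0.998, -0.0]
ft_force: [0.2, -0.5, 0.5]
gripper_width: 51.3
gripper_force: 0.0
```

{"op": "apply_moves", "data": {"plan": [{"offset": [0,0,0],"rotation": [0,0,0],"jaw": 0.2}]}}

```text
time_s: 13.6
tool_pos: [534.7, -233.5, 164.4]
tcp_rot: [-0.004, -0.066, 0.998, 0.002]
ft_force: [-0.4, 0.5, 0.7]
gripper_width: 51.5
gripper_force: 0.0
```

```bash
python3 - <<'E'
from h import *
p,R,o=st()
plan(p,R,np.array([538,-232,110.]),Rm(np.pi/2),4)
E
```

```text
t 13.6 m [  8.4  -1.5 164.4] z [ 534.7 -233.5  164.4] phi 1.576 side -0.008 j [-0.5   0.13  1.61 -0.    1.41 -2.2 ] F [-0.4  0.5  0.7] w 51.5
N 4 offset [-0.0009, 0.0002, 0.0136] rot [0.0012, -0.0019, -0.0011]
```

{"op": "apply_moves", "data": {"plan": [{"offset": [-0.0005,0.0002,0.0136],"rotation": [0,0,0],"jaw": 0.2},{"offset": [-0.0005,0.0002,0.0136],"rotation": [0,0,0],"jaw": 0.2},{"offset": [-0.0005,0.0002,0.0136],"rotation": [0,0,0],"jaw": 0.2},{"offset": [-0.0005,0.0002,0.0136],"rotation": [0,0,0],"jaw": 0.2},{"offset": [0,0,0],"rotation": [0,0,0],"jaw": 0.2}]}}

```text
time_s: 14.1
tool_pos: [537.9, -231.9, 111.8]
tcp_rot: [-0.002, -0.066, 0.998, 0.001]
ft_force: [-0.7, -0.0, 0.2]
gripper_width: 51.3
gripper_force: 0.0
```

{"op": "apply_moves", "data": {"plan": [{"offset": [0,0,0],"rotation": [0,0,0],"jaw": 0.2},{"offset": [0,0,0],"rotation": [0,0,0],"jaw": 0.2}]}}

```text
time_s: 14.3
tool_pos: [539.7, -233.1, 115.4]
tcp_rot: [-0.0, -0.066, 0.998, 0.0]
ft_force: [0.1, 0.3, -0.4]
gripper_width: 51.0
gripper_force: 0.0
```

```bash
python3 - <<'E'
from h import *
p,R,o=st()
plan(p,R,np.array([538,-232,110.]),Rm(np.pi/2),1)
E
```

```text
t 14.3 m [  8.6   3.6 115.4] z [ 539.7 -233.1  115.4] phi 1.571 side -0.0 j [-0.49  0.18  1.65 -0.    1.31 -2.2 ] F [ 0.1  0.3 -0.4] w 51.0
N 1 offset [0.0016, 0.0013, 0.0054] rot [0.0002, -0.0004, -0.0035]
```

{"op": "apply_moves", "data": {"plan": [{"offset": [0.0015,0.001,0.0045],"rotation": [0,0,0],"jaw": 0.2},{"offset": [0,0,0],"rotation": [0,0,0],"jaw": 0.2},{"offset": [0,0,0],"rotation": [0,0,0],"jaw": -0.3},{"offset": [0,0,0],"rotation": [0,0,0],"jaw": -0.6},{"offset": [0,0,0],"rotation": [0,0,0],"jaw": -1}], "grip_force": 40}}

```text
time_s: 14.8
tool_pos: [537.8, -232.4, 110.4]
tcp_rot: [-0.0, -0.066, 0.998, 0.0]
ft_force: [-0.1, -1.3, 1.0]
gripper_width: 22.7
gripper_force: 39.6
```

{"op": "apply_moves", "data": {"plan": [{"offset": [0,0,0],"rotation": [0,0,0],"jaw": -1},{"offset": [0,0,0],"rotation": [0,0,0],"jaw": -1},{"offset": [0,0,0],"rotation": [0,0,0],"jaw": -1}]}}

```text
time_s: 15.1
tool_pos: [537.8, -232.3, 110.5]
tcp_rot: [-0.0, -0.066, 0.998, 0.0]
ft_force: [-0.6, -2.4, 2.0]
gripper_width: 22.8
gripper_force: 39.6
```

```bash
python3 - <<'E'
from h import *
p,R,o=st();print(o['gripper_force'])
E
```

```text
t 15.1 m [  7.6   1.8 110.5] z [ 537.8 -232.3  110.5] phi 1.571 side -0.001 j [-0.5   0.18  1.66 -0.    1.3  -2.2 ] F [-0.6 -2.4  2. ] w 22.8
39.629620872437954
```

{"op": "apply_moves", "data": {"plan": [{"offset": [0,0,-0.005],"rotation": [0,0,0],"jaw": -1},{"offset": [0,0,-0.01],"rotation": [0,0,0],"jaw": -1},{"offset": [0,0,-0.012],"rotation": [0,0,0],"jaw": -1},{"offset": [0,0,-0.012],"rotation": [0,0,0],"jaw": -1},{"offset": [0,0,-0.012],"rotation": [0,0,0],"jaw": -1}]}}

```text
time_s: 15.6
tool_pos: [537.9, -232.1, 162.6]
tcp_rot: [-0.0, -0.066, 0.998, 0.0]
ft_force: [-0.3, 0.7, -3.8]
gripper_width: 22.9
gripper_force: 39.5
```

{"op": "apply_moves", "data": {"plan": [{"offset": [0,0,-0.015],"rotation": [0,0,0],"jaw": -1},{"offset": [0,0,-0.015],"rotation": [0,0,0],"jaw": -1},{"offset": [0,0,-0.015],"rotation": [0,0,0],"jaw": -1},{"offset": [0,0,-0.015],"rotation": [0,0,0],"jaw": -1},{"offset": [0,0,-0.008],"rotation": [0,0,0],"jaw": -1}]}}

```text
time_s: 16.1
tool_pos: [538.4, -232.5, 231.6]
tcp_rot: [0.0, -0.066, 0.998, -0.0]
ft_force: [0.5, 0.5, -4.2]
gripper_width: 22.8
gripper_force: 39.6
```

```bash
python3 - <<'E'
from h import *
p,R,o=st();print(o['gripper_force'])
plan(p,R,np.array([482.5,258,p[2]]),Rm(np.pi/2),20)
f,d=grab_frame('scene')
cv2.imwrite('pics/s4.png',cv2.resize(f[50:250,100:366,::-1],(798,600),interpolation=cv2.INTER_CUBIC))
E
```

```text
t 16.1 m [  7.9   2.4 231.6] z [ 538.4 -232.5  231.6] phi 1.57 side 0.001 j [-0.5   0.09  1.53 -0.    1.52 -2.2 ] F [ 0.5  0.5 -4.2] w 22.8
39.5565443392843
N 20 offset [-0.0005, 0.0247, -0.0] rot [-0.0, 0.0, -0.0002]
```

View pics/s4.png

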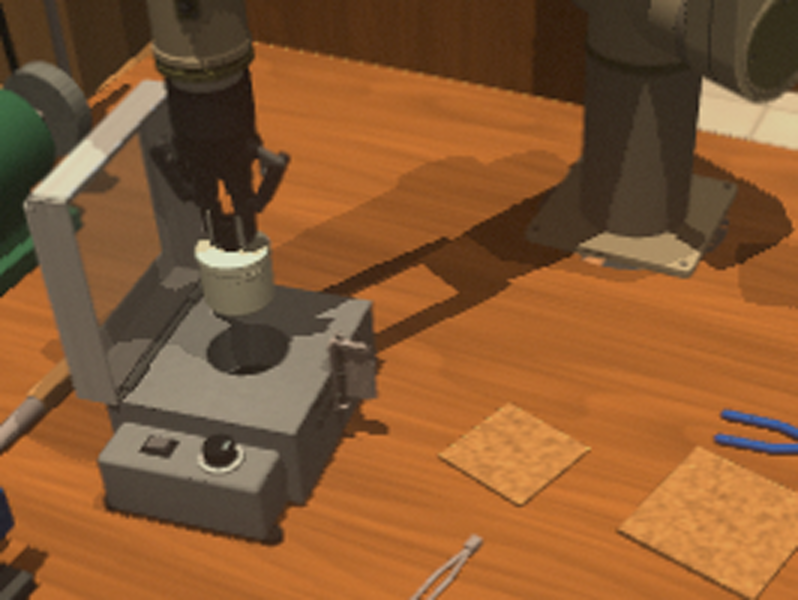

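The cup hangs upright at crop (236,275), clear of the well at (247,348), and the cover stays up.

{"op": "apply_moves", "data": {"plan": [{"offset": [0,0.01,0],"rotation": [0,0,0],"jaw": -1},{"offset": [0,0.02,0],"rotation": [0,0,0],"jaw": -1},{"offset": [-0.0005,0.03,0],"rotation": [0,0,0],"jaw": -1},{"offset": [-0.0005,0.03,0],"rotation": [0,0,0],"jaw": -1},{"offset": [-0.0005,0.03,0],"rotation": [0,0,0],"jaw": -1}]}}

```text
time_s: 16.65
tool_pos: [522.1, -110.2, 227.9]
tcp_rot: [-0.002, -0.067, 0.998, 0.001]
ft_force: [-0.0, -0.6, -4.5]
gripper_width: 22.7
gripper_force: 39.7
```

{"op": "apply_moves", "data": {"plan": [{"offset": [-0.0005,0.03,0],"rotation": [0,0,0],"jaw": -1},{"offset": [-0.0005,0.03,0],"rotation": [0,0,0],"jaw": -1},{"offset": [-0.0005,0.03,0],"rotation": [0,0,0],"jaw": -1},{"offset": [-0.0005,0.03,0],"rotation": [0,0,0],"jaw": -1},{"offset": [-0.0005,0.03,0],"rotation": [0,0,0],"jaw": -1}]}}

```text
time_s: 17.15
tool_pos: [504.2, 38.7, 228.1]
tcp_rot: [-0.002, -0.067, 0.998, 0.001]
ft_force: [0.6, -0.1, -4.2]
gripper_width: 22.7
gripper_force: 39.7
```

{"op": "apply_moves", "data": {"plan": [{"offset": [-0.0005,0.03,0],"rotation": [0,0,0],"jaw": -1},{"offset": [-0.0005,0.03,0],"rotation": [0,0,0],"jaw": -1},{"offset": [-0.0005,0.03,0],"rotation": [0,0,0],"jaw": -1},{"offset": [-0.0005,0.03,0],"rotation": [0,0,0],"jaw": -1},{"offset": [-0.0005,0.03,0],"rotation": [0,0,0],"jaw": -1}]}}

```text
time_s: 17.65
tool_pos: [486.5, 187.3, 228.3]
tcp_rot: [-0.002, -0.067, 0.998, 0.0]
ft_force: [-0.3, 0.6, -4.4]
gripper_width: 22.7
gripper_force: 39.7
```

{"op": "apply_moves", "data": {"plan": [{"offset": [-0.0005,0.03,0],"rotation": [0,0,0],"jaw": -1},{"offset": [-0.0005,0.02,0],"rotation": [0,0,0],"jaw": -1},{"offset": [0,0.01,0],"rotation": [0,0,0],"jaw": -1},{"offset": [0,0,0],"rotation": [0,0,0],"jaw": -1},{"offset": [0,0,0],"rotation": [0,0,0],"jaw": -1}]}}

```text
time_s: 18.15
tool_pos: [481.1, 244.3, 229.0]
tcp_rot: [-0.001, -0.067, 0.998, 0.0]
ft_force: [0.3, -0.6, -3.3]
gripper_width: 22.6
gripper_force: 39.8
```

```bash
python3 - <<'E'
from h import *
p,R,o=st();print(o['gripper_force'])
plan(p,R,np.array([482.5,258,105]),Rm(np.pi/2),8)
E
```

```text
t 18.15 m [-472.2   10.4  229. ] z [481.1 244.3 229. ] phi 1.571 side -0.002 j [ 0.37 -0.03  1.66  0.    1.52 -1.33] F [ 0.3 -0.6 -3.3] w 22.6
39.785979660227895
N 8 offset [-0.0004, 0.0017, 0.0155] rot [0.0, -0.0003, -0.0004]
```

{"op": "apply_moves", "data": {"plan": [{"offset": [0,0.004,0.0155],"rotation": [0,0,0],"jaw": -1},{"offset": [0,0.004,0.0155],"rotation": [0,0,0],"jaw": -1},{"offset": [-0.001,0.004,0.0155],"rotation": [0,0,0],"jaw": -1},{"offset": [-0.001,0.002,0.0155],"rotation": [0,0,0],"jaw": -1},{"offset": [0,0,0.0155],"rotation": [0,0,0],"jaw": -1}]}}

```text
time_s: 18.65
tool_pos: [481.3, 258.8, 149.9]
tcp_rot: [-0.001, -0.066, 0.998, 0.0]
ft_force: [-0.5, -0.8, -3.8]
gripper_width: 22.9
gripper_force: 39.8
```

{"op": "apply_moves", "data": {"plan": [{"offset": [0,0,0.0155],"rotation": [0,0,0],"jaw": -1},{"offset": [0,0,0.0155],"rotation": [0,0,0],"jaw": -1},{"offset": [0,0,0.0155],"rotation": [0,0,0],"jaw": -1},{"offset": [0,0,0],"rotation": [0,0,0],"jaw": -1},{"offset": [0,0,0],"rotation": [0,0,0],"jaw": -1}]}}

```text
time_s: 19.15
tool_pos: [481.4, 258.7, 105.2]
tcp_rot: [-0.001, -0.066, 0.998, 0.0]
ft_force: [0.8, 0.2, -4.3]
gripper_width: 22.4
gripper_force: 39.8
```

```bash
python3 - <<'E'
from h import *
p,R,o=st();print(o['gripper_force'])
plan(p,R,np.array([482.5,258,78]),Rm(np.pi/2),5)
f,d=grab_frame('scene');i=camera_info('scene')
hsv=cv2.cvtColor(f,cv2.COLOR_RGB2HSV)
m=((hsv[:,:,1]<70)&(hsv[:,:,2]>110)).astype(np.uint8);n,l,s,c=cv2.connectedComponentsWithStats(m)
for k in range(1,n):
    if s[k,4]>80 and 290<c[k][0]<400 and 150<c[k][1]<260: print(s[k],c[k])
cv2.imwrite('pics/s5.png',cv2.resize(f[130:280,240:440,::-1],(800,600),interpolation=cv2.INTER_CUBIC))
E
```

```text
t 19.15 m [-486.5   12.7  105.2] z [481.4 258.7 105.2] phi 1.571 side -0.002 j [ 0.4   0.09  1.77  0.    1.29 -1.31] F [ 0.8  0.2 -4.3] w 22.4
39.83903263695538
N 5 offset [-0.0002, -0.0002, 0.0054] rot [0.0001, -0.0004, -0.0007]
[333 198  25  10 154] [345.2987013  202.55194805]
```

View pics/s5.png

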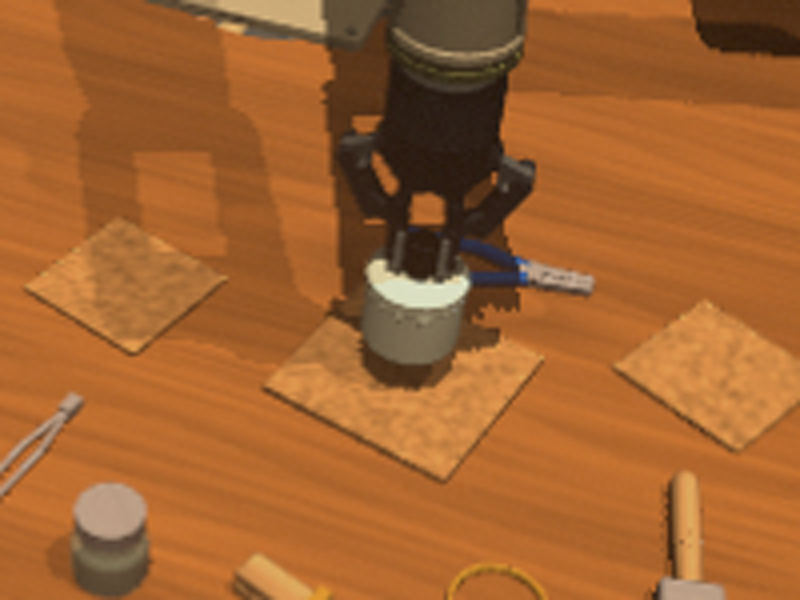

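The cup hangs upright at crop (415,310) over the large pad, whose corners are at (265,385), (443,480), (543,360) and (340,320). I'll lower it gently now.

{"op": "apply_moves", "data": {"plan": [{"offset": [0,0,0.007],"rotation": [0,0,0],"jaw": -1},{"offset": [0,0,0.007],"rotation": [0,0,0],"jaw": -1},{"offset": [0,0,0.007],"rotation": [0,0,0],"jaw": -1},{"offset": [0,0,0.005],"rotation": [0,0,0],"jaw": -1},{"offset": [0,0,0.002],"rotation": [0,0,0],"jaw": -1}]}}

```text
time_s: 19.7
tool_pos: [480.9, 258.6, 76.5]
tcp_rot: [-0.001, -0.066, 0.998, 0.0]
ft_force: [-0.2, 0.3, -4.9]
gripper_width: 22.3
gripper_force: 39.8
```

{"op": "apply_moves", "data": {"plan": [{"offset": [0,0,0.001],"rotation": [0,0,0],"jaw": -1},{"offset": [0,0,0],"rotation": [0,0,0],"jaw": -1}]}}

```text
time_s: 19.9
tool_pos: [481.6, 258.9, 76.5]
tcp_rot: [-0.001, -0.066, 0.998, 0.0]
ft_force: [-0.2, 0.6, -4.3]
gripper_width: 22.9
gripper_force: 39.8
```

{"op": "apply_moves", "data": {"plan": [{"offset": [0,0,0.001],"rotation": [0,0,0],"jaw": -1},{"offset": [0,0,0],"rotation": [0,0,0],"jaw": -1}]}}

```text
time_s: 20.1
tool_pos: [481.7, 258.9, 75.7]
tcp_rot: [-0.001, -0.066, 0.998, 0.0]
ft_force: [0.3, 0.2, -4.1]
gripper_width: 23.0
gripper_force: 39.8
```

{"op": "apply_moves", "data": {"plan": [{"offset": [0,0,0.001],"rotation": [0,0,0],"jaw": -1},{"offset": [0,0,0],"rotation": [0,0,0],"jaw": -1}]}}

```text
time_s: 20.3
tool_pos: [481.5, 258.9, 74.5]
tcp_rot: [-0.001, -0.066, 0.998, 0.0]
ft_force: [-0.1, -0.9, -3.7]
gripper_width: 22.5
gripper_force: 39.8
```

{"op": "apply_moves", "data": {"plan": [{"offset": [0,0,0.001],"rotation": [0,0,0],"jaw": -1},{"offset": [0,0,0],"rotation": [0,0,0],"jaw": -1}]}}

```text
time_s: 20.5
tool_pos: [481.6, 258.9, 73.5]
tcp_rot: [-0.001, -0.066, 0.998, 0.0]
ft_force: [-0.4, 0.0, -5.0]
gripper_width: 22.4
gripper_force: 39.8
```

{"op": "apply_moves", "data": {"plan": [{"offset": [0,0,0.0005],"rotation": [0,0,0],"jaw": -1},{"offset": [0,0,0],"rotation": [0,0,0],"jaw": -1}]}}

```text
time_s: 20.7
tool_pos: [481.8, 258.9, 73.5]
tcp_rot: [-0.0, -0.066, 0.998, 0.0]
ft_force: [-0.7, -2.2, 0.2]
gripper_width: 22.3
gripper_force: 40.2
```

Touched down: the weight is off the wrist. Releasing.

{"op": "apply_moves", "data": {"plan": [{"offset": [0,0,0],"rotation": [0,0,0],"jaw": -0.4},{"offset": [0,0,0],"rotation": [0,0,0],"jaw": -0.2},{"offset": [0,0,0],"rotation": [0,0,0],"jaw": 0},{"offset": [0,0,0],"rotation": [0,0,0],"jaw": 0.2},{"offset": [0,0,0],"rotation": [0,0,0],"jaw": 0.2}]}}

```text
time_s: 21.2
tool_pos: [481.7, 258.9, 73.2]
tcp_rot: [-0.001, -0.066, 0.998, 0.0]
ft_force: [-0.5, -0.2, -0.1]
gripper_width: 51.0
gripper_force: 0.0
```

{"op": "apply_moves", "data": {"plan": [{"offset": [0,0,-0.01],"rotation": [0,0,0],"jaw": 0.2},{"offset": [0,0,-0.025],"rotation": [0,0,0],"jaw": 0.2},{"offset": [0,0,-0.04],"rotation": [0,0,0],"jaw": 0.2},{"offset": [0,0,-0.04],"rotation": [0,0,0],"jaw": 0.2},{"offset": [0,0,-0.03],"rotation": [0,0,0],"jaw": 0.2}]}}

```text
time_s: 21.7
tool_pos: [482.4, 259.1, 221.9]
tcp_rot: [0.001, -0.066, 0.998, 0.001]
ft_force: [-0.2, 0.2, 0.0]
gripper_width: 51.3
gripper_force: 0.0
```

{"op": "apply_moves", "data": {"plan": [{"offset": [0,0,0],"rotation": [0,0,0],"jaw": 0.2},{"offset": [0,0,0],"rotation": [0,0,0],"jaw": 0.2},{"offset": [0,0,0],"rotation": [0,0,0],"jaw": 0.2}]}}

```text
time_s: 22.0
tool_pos: [481.1, 258.5, 217.0]
tcp_rot: [-0.002, -0.066, 0.998, 0.0]
ft_force: [-0.0, 0.4, 0.1]
gripper_width: 51.3
gripper_force: 0.0
```

```bash
python3 - <<'E'
from h import *
st()
f,d=grab_frame('scene');i=camera_info('scene')
hsv=cv2.cvtColor(f,cv2.COLOR_RGB2HSV)
w=((hsv[:,:,2]>165)&(hsv[:,:,1]<60)).astype(np.uint8);w[:190]=0;w[235:]=0;w[:,:325]=0;w[:,365:]=0
pts=np.argwhere(w)[:,::-1].astype(np.float32);h=cv2.convexHull(pts);P=[onplane(i,*q[0],68)[:2] for q in h];print(len(pts),cv2.minEnclosingCircle(np.array(P,np.float32)))
cv2.imwrite('pics/s6.png',cv2.resize(f[50:300,80:413,::-1],(799,600),interpolation=cv2.INTER_CUBIC))
E
```

```text
t 22.0 m [-486.4   12.3  217. ] z [481.1 258.5 217. ] phi 1.571 side -0.003 j [ 0.4  -0.01  1.66  0.    1.49 -1.31] F [-0.   0.4  0.1] w 51.3
216 ((483.4445495605469, 260.7278747558594), 35.58327102661133)
```

View pics/s6.png

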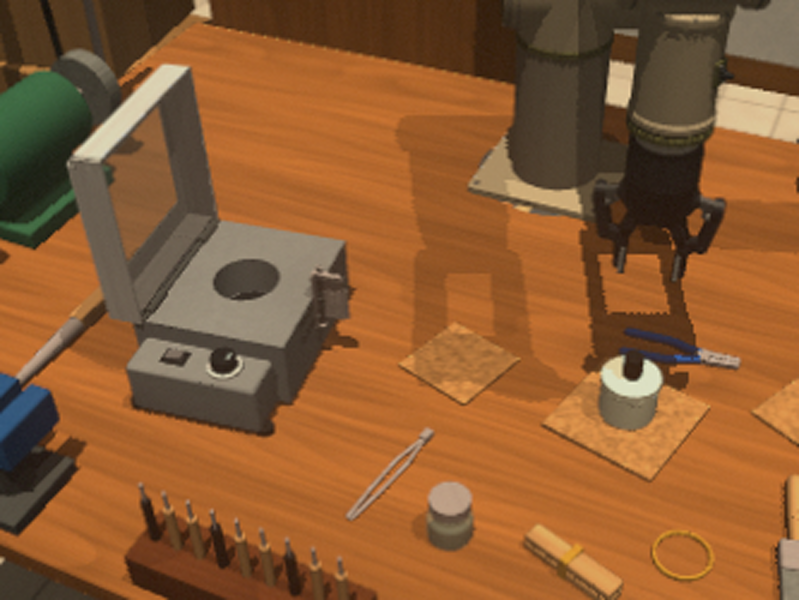

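The cup stands upright at crop (631,390), within about 3 mm of the pad's centre. The cover is upright at (150,190), nothing else has moved, and the gripper is clear.

```bash
python3 -c "
from cell import env
print(env.job_done())"
```

```text
the job is handed in; nothing more can be done
None
```

The job is handed in: the cover stands upright on its own, and the cup is upright on the largest cork pad, within about 3 mm of its centre, after about 22 s of robot time with nothing else seen to move.

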